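# Lift the hot garlic off the griddle with the tongs

### The job

The garlic bulb roasting on the griddle is too hot to touch: pick up the tongs from the stove top by their two finger grips, close their jaws on that bulb and lift it off the griddle. Never touch the bulb with the hand itself, leave the tomato beside it and the other things where they are, and finish still holding the bulb up in the tongs, about 12 cm clear above the griddle; do not put it down or let go.

Things in the scene. Friction and masses are not known exactly. Their poses are not given: they have to be found in the camera images.
- tongs: Steel spring tongs, 219 mm long, 22 mm high, about 95 g, lying flat and open, arms side by side. Origin on the underside midway between the black finger grips; x from hinge pin (x = -90 mm) to jaws (tips end at +122 mm), z up. Balance point within 5 mm of the origin. The frame belongs to the left arm (+y side), so it turns up to 0.1 rad as they are squeezed.
- tongs_grip (a point): Where to grasp: midway between the two black finger grips, 11 mm above the underside; axes as tongs. The grips are flat, 44 mm long (x = -20 to +24 mm), 22 mm high, 57 mm wide over both when open, 39 to 41 mm when closed on the bulb, close to parallel throughout. Squeezed to 51 mm the tongs can be carried, still about 66 mm free between the jaws.
- tongs_jaws (a point): Middle of the gap between the open flat jaws, 100 mm ahead of tongs_grip, 11 mm above the underside. Jaws 40 mm long (x = +80 to +120 mm), 22 mm high; free gap 78 mm when open, 92 mm wide over them. Each mm squeezed off the width over the grips takes about 2.1 mm off the gap. Squeezed evenly, the bulb belongs on the middle line, 100 mm ahead of the middle of the grips.
- tongs_arm (a joint): Angle of the tongs' right arm to the left one: 0 open (spring rest), about 0.15 to 0.18 rad closed on the bulb, 0.40 fully shut and empty. The spring holds the arms open, pushing outward with about 7 N at each grip when open, 9 N when closed on the bulb.
- garlic_center (a point): Centre, half-way up, of the pale garlic bulb on the griddle: 48 to 50 mm across, 51 mm high, widest a little below half-way up, standing upright with the point up, about 40 g. (Another bulb stands on the stove top at the left; it is not the one.)
- garlic: The same bulb; origin at the centre of its underside.
- griddle: Flat round iron griddle, 238 mm across without a raised rim, fixed on the right-hand burner; origin at the centre of its underside; its top, on which bulb and tomato stand, is 6 mm above that (about 39 mm above the stove top). A handle sticks out to the right and away from the robot, up to 270 mm from the centre; stays below 35 mm above the underside.
- tomato: Red tomato, 74 mm across, 69 mm high, on the griddle beside the bulb, about 12 cm to its left or right; origin at the centre of its underside.
- garlic_spare: Bystander: second garlic bulb, 53 mm, on the stove top at the left; origin under its centre.
- tumbler: Bystander: steel tumbler, 65 mm across, 74 mm high, on the stove top at the left; origin under its centre.
- burner_cap_1: Bystander: round brass burner cap, 91 mm across, 16 mm high, on the stove top at the far left.
- spice_jar_1: Bystander: spice jar, 41 mm across, 105 mm high, at the back edge of the stove.
- spice_jar_2: Bystander: a like spice jar beside it.

How it is judged:
On the way, in this order (a step that is already met when the one before it is completed fails the run):
1. the tongs are held in the fingers, clear of the stove top, with the bulb still untouched (contact force between the fingers and tongs above 2 N and height (world z) of tongs above 0.02 m and contact force between garlic and tongs below 0.1 N), for 0.2 s.
2. the jaws are closed on the bulb while it stands on the griddle (contact force between the fingers and tongs above 2 N and contact force between garlic and tongs above 1 N and value of joint tongs_arm between 0.1 and 0.25 rad and distance of garlic_center from where it was at the start of the episode below 0.05 m), for 0.1 s.
At the end, for the whole second after the job is handed in: The fingers hold the tongs (over 2 N), the tongs are closed on the bulb (angle 0.1 to 0.25 rad, over 0.5 N on it) and carry it at rest with its centre at least 145 mm above the stove top, that is its underside about 8 cm or more above the griddle; the tomato stands within 40 mm of its place (contact force between the fingers and tongs above 2 N and contact force between garlic and tongs above 0.5 N and value of joint tongs_arm between 0.1 and 0.25 rad and height (world z) of garlic_center above 0.145 m and height (world z) of tongs above 0.1 m and linear speed of garlic below 0.05 m/s and distance of tomato from where it was at the start of the episode below 0.04 m); the arm keeps its last pose, push and grip.
It fails at once if the hand or arm touches the hot bulb (contact force between garlic and the fingers above 0.3 N or contact force between garlic and the arm above 0.3 N).
It fails at once if the tomato is knocked away (distance of tomato from where it was at the start of the episode above 0.06 m).
It fails at once if a bystander is pushed more than 40 mm away (distance of any of garlic_spare, tumbler, burner_cap_1, spice_jar_1, spice_jar_2 from where it was at the start of the episode above 0.04 m).
It also fails if it takes over 48 s, if anything falls off the work surface, if the arm or the gripper's body presses on something with over 40 N, if the wrist force passes 120 N, or if a joint passes its speed limit or range.

### The arm

A 6-joint arm with a two-finger parallel gripper is mounted at the origin on a cart in front of the work surface, level with it; the furniture and walls round the work are solid. World frame = base frame: x ahead of the robot, y to its left, z up, the work surface at z = 0. Lengths are in m, angles in rad, forces in N, time in s.
With the tool pointing down it reaches from about 0.425 to 0.925 m from the base axis. Payload 12.5 kg.
Tool frame: the origin (TCP) lies between the finger pads; the fingertips stand 22 mm ahead of it and the grasp point (between the pads) lies 3 mm ahead of it; z points along the fingers, y is the direction in which the jaws open and shut (so a half turn about z gives the same grasp; the last joint's range is limited). The gripper opens to 85 mm and grips with 20 to 120 N. Pads are 22 mm wide; open, the fingers measure 114 mm over their backs; the gripper's body (76 mm by 85 mm) begins 54 mm behind the grasp point. The pads swing forward as they close: fully open they stand 13 mm farther back than shut.
Start: joints at [-1.365, 0.491, 1.559, -0, 1.092, -0.106], TCP at [0.192, -0.595, 0.253] pointing down, gripper open.
Joint ranges: [-3.1, 3.1], [-0.84, 2.19], [0.05, 2.79], [-1.13, 4.28], [0.06, 2.93], [-2.69, 2.69]. Speed limits (rad/s): [2.22, 2.22, 2.79, 3.14, 3.14, 3.14].

### API

Orientations are given as a rotation vector (axis times angle).
In Python, from station import ctrl gives the robot as it stands.
- The arm moves only by the shell command python3 -m jog 'ROWS' [OPENING] [FORCE]. ROWS is a JSON object of lists of equal length, an entry for each row: "translation": the shift along the tool's x, y, z in cm, a list of three; "yaw": the turn about the tool's z in degrees. A call has 1 to 20 rows; each row shifts and turns the commanded pose from where the row before left it, along the tool's axes as they then stand; what a row does not reach is not made up. A row lasts 1/12 s, in which the tool goes at most 41.7 mm and 7.16 degrees, less where a joint would pass 70% of its speed; a pose out of reach is approached as far as the arm can. A call with a gripper value outside its range is refused whole. OPENING is the closure, from 0 (fully open) to 1 (shut), set as the call begins (- or left out, the last holds). The fingers move at their own pace and stop on an object; FORCE is the grip in N (left out, the last holds). Time passes only in rows, so rows that do not move let the fingers close. It gives the time, the measured TCP pose, the force and the opening at its end, in the units of the state.
- ctrl.observe(): the state, without advancing time (a new reading comes with each control period).
- ctrl.read_camera(name): name is "scene" or "top"; returns the picture (480x640x3 uint8, red, green, blue); there is no depth.
- ctrl.get_calibration(name): a dict with "mtx" (3x3 intrinsics, pixels), "R" (3x3) and "t" (3): a world point X has camera coordinates R X + t. Camera axes: x right, y down, z forward; pixel columns grow to the right and rows downward; lengths in m; the calibration is good to about 2 mm. A picture is of the moment at which its call begins. get_calibration takes no time and is no camera call.
- ctrl.hand_in(): hands the job in, once; it reports no verdict.
The state is a dict: "time_s": time; "joints": joint angles; "joint_vel": joint speeds; "effort": joint torques, N m; "tcp_pos": TCP position; "tool_rot": TCP orientation; "contact_force": force on the tool from outside, world axes, zero at the start; "moment": the same for the moment, N m; "gripper_width": finger opening in m.
Only numpy, scipy, OpenCV 4.12 (cv2) and the standard library are available. Lean on these libraries where they do the work, as an engineer would, in place of code of your own. Each camera call takes 0.05 s, during which the arm holds its last target. There are 200 camera calls.

## Working session

There is one attempt and no reset: what is moved stays moved. The work goes in short steps, Python scripts to look and compute and a shell command to move; the robot and the scene stay as the last step left them, time stands still between calls to the robot, and variables do not carry over. Pictures are saved under pics/ and viewed, on a budget of 10 in all, crops included, one or two more only if the job needs it, and the job is handed in when it is done.

```bash
mkdir -p pics; ls; python3 - <<'E'
from station import ctrl
import cv2
for n in("scene","top"):
    im=ctrl.read_camera(n); cv2.imwrite(f"pics/{n}0.png",im[...,::-1])
    c=ctrl.get_calibration(n); print(n,c["mtx"].round(1).tolist(),c["R"].round(3).tolist(),(-c["R"].T@c["t"]).round(3))
print(ctrl.observe())
E
```

```text
pics
scene [[466.4, 0.0, 326.6], [0.0, 466.4, 232.0], [0.0, 0.0, 1.0]] [[-0.442, -0.897, 0.013], [-0.768, 0.371, -0.522], [0.463, -0.24, -0.853]] [0.058 0.42  0.878]
top [[540.0, 0.0, 315.3], [0.0, 540.0, 240.2], [0.0, 0.0, 1.0]] [[-0.017, -1.0, 0.002], [-0.978, 0.016, -0.207], [0.207, -0.006, -0.978]] [0.294 0.199 1.06 ]
{'time_s': 0.1, 'joints': array([-1.36462689e+00,  4.91451236e-01,  1.55938961e+00, -1.91144761e-05,
        1.09171340e+00, -1.05630213e-01]), 'joint_vel': array([ 0.00140081, -0.00163791, -0.00121786,  0.00016164,  0.0005257 ,
        0.00010708]), 'effort': array([ 1.47855462e-03, -6.19446087e+01, -2.62026393e+01, -1.42332656e-04,
        2.89189498e-03, -9.53430401e-06]), 'tcp_pos': array([ 0.19169465, -0.59468408,  0.25281564]), 'tool_rot': array([-3.10254206e+00, -4.87656881e-01,  1.02471114e-04]), 'contact_force': array([ 0.72593049, -0.79612277,  0.24561371]), 'moment': array([ 0.0239301 , -0.0059407 , -0.02602854]), 'gripper_width': 0.08543654621702408}
```

View pics/top0.png

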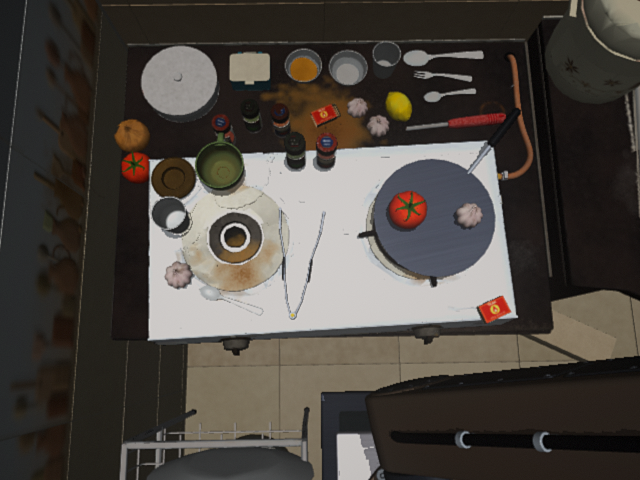

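View pics/scene0.png

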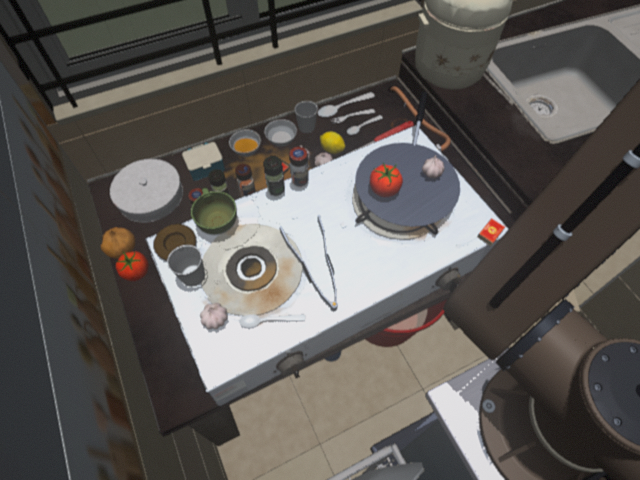

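The top view shows the tongs with their hinge at about (292,317) and jaw tips at about (282,211) and (324,212). The target bulb is at (468,215), with the tomato to its left at (408,210). I'll zoom in and measure.

```bash
cat > h.py <<'E'
import numpy as np,cv2
from station import ctrl
def ray(n,uv):
    c=ctrl.get_calibration(n);R,t=c["R"],np.ravel(c["t"])
    d=R.T@np.linalg.solve(c["mtx"],[uv[0],uv[1],1.]);return -R.T@t,d
def plane(n,uv,z):
    o,d=ray(n,uv);return o+d*(z-o[2])/d[2]
def two(a,b):
    (o1,d1),(o2,d2)=ray("top",a),ray("scene",b)
    s=np.linalg.lstsq(np.c_[d1,-d2],o2-o1,rcond=None)[0]
    p,q=o1+s[0]*d1,o2+s[1]*d2;return (p+q)/2,np.linalg.norm(p-q)
def blob(n,im,roi,lo,hi):
    x0,y0,x1,y1=roi;m=cv2.inRange(cv2.cvtColor(im[y0:y1,x0:x1],cv2.COLOR_RGB2HSV),lo,hi)
    k,_,st,c=cv2.connectedComponentsWithStats(m);i=1+st[1:,4].argmax()
    return c[i]+[x0,y0],st[i]+[x0,y0,0,0,0]
E
python3 - <<'E'
from h import *
T=cv2.imread("pics/top0.png")[...,::-1];S=cv2.imread("pics/scene0.png")[...,::-1]
g=[blob("top",T,(445,195,492,236),(0,0,120),(180,110,255)),blob("scene",S,(415,150,450,186),(0,0,120),(180,110,255))]
t=[blob("top",T,(380,180,435,236),(0,140,80),(12,255,255)),blob("scene",S,(360,155,410,200),(0,140,80),(12,255,255))]
for n,b in(("garlic",g),("tom",t)):
    print(n,b,two(b[0][0],b[1][0]),plane("top",b[0][0],.065),plane("scene",b[1][0],.065))
for uv in((292,317),(282,211),(324,212)):print(uv,plane("top",uv,.02))
c=np.hstack([cv2.resize(T[200:325,255:345],None,fx=4.4,fy=4.4,interpolation=2),cv2.resize(S[205:315,270:350],None,fx=5,fy=5,interpolation=2)]) if 0 else None
a=cv2.resize(T[200:325,260:345],None,fx=4.4,fy=4.4,interpolation=cv2.INTER_CUBIC);b=cv2.resize(S[205:315,272:350],None,fx=5,fy=5,interpolation=cv2.INTER_CUBIC)
print(a.shape,b.shape);cv2.imwrite("pics/crop.png",np.hstack([a,b])[...,::-1])
E
```

```text
garlic [(array([469.73138298, 213.83776596]), array([458, 204,  24,  22, 376])), (array([433.41296928, 165.67576792]), array([423, 155,  22,  21, 293]))] (array([ 0.55044477, -0.10108922,  0.06744751]), np.float64(0.00027452591429429334)) [ 0.55098266 -0.10192936  0.065     ] [ 0.55202495 -0.10256035  0.065     ]
tom [(array([406.56971514, 213.07796102]), array([390, 194,  37,  33, 667])), (array([385.62998102, 179.95066414]), array([371, 165,  31,  27, 527]))] (array([0.55045857, 0.02304616, 0.08429534]), np.float64(0.0033139833366988307)) [0.55440019 0.01830907 0.065     ] [0.56359153 0.01464332 0.065     ]
(292, 317) [0.36468355 0.23970962 0.02      ]
(282, 211) [0.5744172  0.25799545 0.02      ]
(324, 212) [0.57102348 0.17442667 0.02      ]
(550, 374, 3) (550, 390, 3)
```

View pics/crop.png

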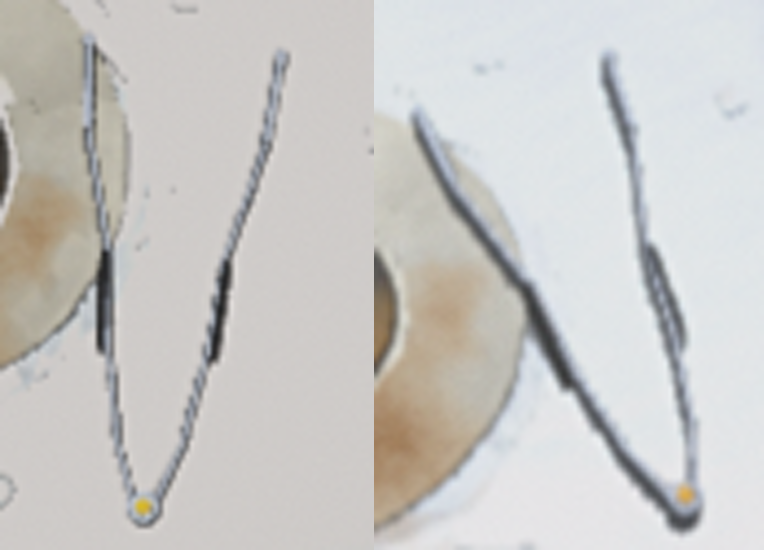

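The crop shows the yellow pin at crop (143,507), the grip centres at about (104,300) and (220,310), and the jaw tips at (89,40) and (281,57).

```bash
python3 - <<'E'
from h import *
from scipy.spatial.transform import Rotation as Ro
P={k:plane("top",(260+(u+.5)/4.4-.5,200+(v+.5)/4.4-.5),.021) for k,(u,v) in dict(pin=(143,507),gl=(104,300),gr=(220,310),tl=(89,40),tr=(281,57)).items()}
S=lambda u,v:(272+(u+.5)/5-.5,205+(v+.5)/5-.5)
q=lambda u,v:(260+(u+.5)/4.4-.5,200+(v+.5)/4.4-.5)
for k,v in P.items():print(k,v.round(4))
print("two pin",two(q(143,507),S(685-374,495)),"tl",two(q(89,40),S(417-374,113)),"tr",two(q(281,57),S(609-374,57)))
m=(P['tl']+P['tr'])/2;g=(P['gl']+P['gr'])/2;d=m-P['pin']
for e in(m,g):
    e=e-P['pin'];print("len",np.linalg.norm(e),"ang deg",np.degrees(np.arctan2(e[1],e[0])))
print("tipsep",np.linalg.norm(P['tl']-P['tr']),"gripsep",np.linalg.norm(P['gl']-P['gr']))
u=d/np.linalg.norm(d);print("grip pt",P['pin']+.09*u)
s=ctrl.observe();print(Ro.from_rotvec(s['tool_rot']).as_matrix().round(3))
E
```

```text
pin [0.3687 0.2394 0.021 ]
gl [0.4599 0.256  0.021 ]
gr [0.4546 0.2047 0.021 ]
tl [0.5789 0.2622 0.021 ]
tr [0.5696 0.1755 0.021 ]
two pin (array([0.3684527 , 0.23922985, 0.02325726]), np.float64(0.00027434485014808175)) tl (array([0.57996317, 0.26262937, 0.01792241]), np.float64(0.0005602134402673531)) tr (array([0.57024455, 0.17527474, 0.01804808]), np.float64(0.0004438712623027965))
len 0.20659418904642982 ang deg -5.710552150787104
len 0.08897902637130695 ang deg -5.85296569531345
tipsep 0.08720559927344959 gripsep 0.05148317880760737
grip pt [0.45825832 0.23046654 0.021     ]
[[ 0.952  0.307 -0.   ]
 [ 0.307 -0.952  0.001]
 [ 0.    -0.001 -1.   ]]
```

```bash
python3 -m jog '{"translation":[[3.19,-2.17,0],[3.19,-2.17,0],[3.19,-2.17,0],[3.19,-2.17,0],[3.19,-2.17,0],[3.19,-2.17,0],[3.19,-2.17,0],[3.19,-2.17,0],[3.19,-2.17,0],[3.19,-2.17,0],[3.19,-2.17,0],[3.19,-2.17,0],[3.19,-2.17,0],[0,0,0],[0,0,0],[0,0,0],[0,0,0],[0,0,0]],"yaw":[0,0,0,0,0,0,0,0,0,0,0,0,0,5.9,5.9,5.9,5.9,0]}' 0.2 20
python3 -m jog '{"translation":[[-0.77,-3.86,0],[-0.77,-3.86,0],[-0.77,-3.86,0],[-0.77,-3.86,0],[-0.77,-3.86,0],[-0.77,-3.86,0],[-0.77,-3.86,0],[-0.77,-3.86,0],[-0.77,-3.86,0],[-0.77,-3.86,0],[-0.77,-3.86,0],[0,0,3],[0,0,3],[0,0,3],[0,0,0],[0,0,0]],"yaw":[0,0,0,0,0,0,0,0,0,0,0,0,0,0,0,0]}'
python3 - <<'E'
from h import *
cv2.imwrite("pics/a.png",cv2.resize(ctrl.read_camera("scene")[190:330,240:380],None,fx=4,fy=4)[...,::-1])
from scipy.spatial.transform import Rotation as Ro
s=ctrl.observe();R=Ro.from_rotvec(s['tool_rot']).as_matrix();print(s['tcp_pos'],s['gripper_width'],s['time_s'])
print("yaw",np.degrees(np.arctan2(R[1,0],R[0,0])),R[:,2],"move cm",R.T@(np.array([.4582,.2304,.03])-s['tcp_pos'])*100)
E
```

```text
time_s: 1.6
tcp_pos: [0.4999, -0.1989, 0.253]
tool_rot: [-3.137, 0.164, 0.001]
contact_force: [0.2, -0.5, -0.3]
gripper_width: 0.0679
time_s: 2.93
tcp_pos: [0.4578, 0.2316, 0.1628]
tool_rot: [3.137, -0.154, -0.004]
contact_force: [0.3, 0.4, 0.4]
gripper_width: 0.0682
[0.45848934 0.23175463 0.16403265] 0.06820626651903523 2.9833
yaw -5.650846971251846 [-6.86727975e-05 -1.25803201e-04 -9.99999990e-01] move cm [-0.01470507  0.13588531 13.40328387]
```

```bash
python3 -m jog '{"translation":[[0,0.14,3],[0,0,3],[0,0,3],[0,0,2],[0,0,1],[0,0,0.7],[0,0,0.3],[0,0,0],[0,0,0]],"yaw":[0,0,0,0,0,0,0,0,0]}'
python3 - <<'E'
from h import *
a=ctrl.read_camera("scene")[200:330,250:370];b=ctrl.read_camera("top")[200:330,240:360]
cv2.imwrite("pics/b.png",cv2.resize(np.hstack([a,b]),None,fx=3.3,fy=3.3,interpolation=cv2.INTER_CUBIC)[...,::-1])
E
```

```text
time_s: 3.73
tcp_pos: [0.4585, 0.2306, 0.0344]
tool_rot: [-3.137, 0.157, -0.003]
contact_force: [-0.5, 0.0, -0.5]
gripper_width: 0.0685
```

View pics/b.png

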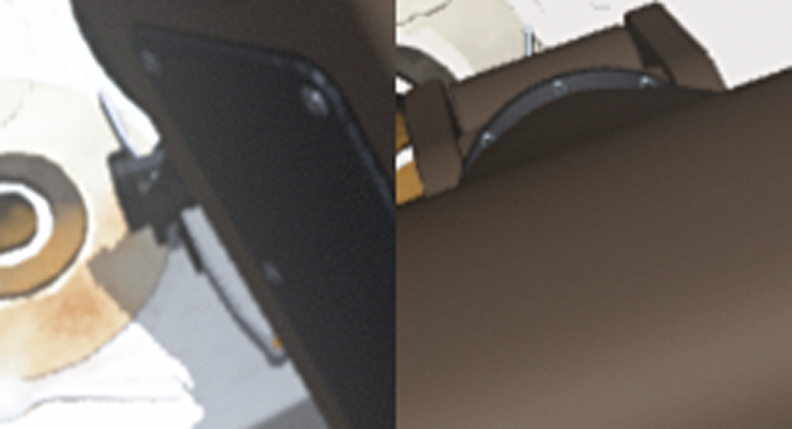

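The left finger is outside the left grip and nothing has been touched. I'll go down the last bit slowly and watch the force.

```bash
python3 -m jog '{"translation":[[0,0,0.3],[0,0,0.3],[0,0,0.2],[0,0,0],[0,0,0]],"yaw":[0,0,0,0,0]}'
python3 -m jog '{"translation":[[0,0,0.2],[0,0,0],[0,0,0]],"yaw":[0,0,0]}'
```

```text
time_s: 4.25
tcp_pos: [0.4578, 0.2303, 0.025]
tool_rot: [3.137, -0.157, -0.001]
contact_force: [-0.3, 0.1, 0.3]
gripper_width: 0.0685
time_s: 4.5
tcp_pos: [0.4579, 0.2304, 0.0232]
tool_rot: [3.138, -0.157, -0.0]
contact_force: [-0.2, 0.2, 1.1]
gripper_width: 0.0684
```

```bash
python3 -m jog '{"translation":[[0,0,0],[0,0,0],[0,0,0],[0,0,0],[0,0,0],[0,0,0],[0,0,0],[0,0,0]],"yaw":[0,0,0,0,0,0,0,0]}' 0.42 25
```

```text
time_s: 5.17
tcp_pos: [0.4585, 0.2306, 0.0238]
tool_rot: [-3.137, 0.157, -0.003]
contact_force: [0.5, 1.0, 6.4]
gripper_width: 0.0499
```

```bash
python3 -m jog '{"translation":[[0,0,0],[0,0,0],[0,0,-0.5],[0,0,-1],[0,0,-2],[0,0,-2],[0,0,-2],[0,0,-2],[0,0,-2],[0,0,-1.5],[0,0,0],[0,0,0]],"yaw":[0,0,0,0,0,0,0,0,0,0,0,0]}' 0.405
python3 - <<'E'
from h import *
a=ctrl.read_camera("scene")[170:330,230:390];b=ctrl.read_camera("top")[160:320,220:380]
cv2.imwrite("pics/c.png",cv2.resize(np.hstack([a,b]),None,fx=2.5,fy=2.5,interpolation=cv2.INTER_CUBIC)[...,::-1])
E
```

```text
time_s: 6.17
tcp_pos: [0.4579, 0.2304, 0.154]
tool_rot: [-3.137, 0.157, -0.002]
contact_force: [-0.4, 0.2, -0.5]
gripper_width: 0.0507
```

View pics/c.png

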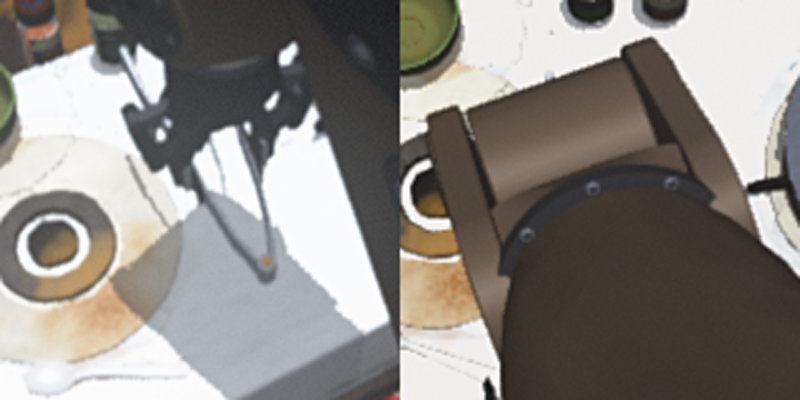

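```bash
python3 - <<'E'
from h import *
o,d=ray("scene",(336.8,274.8))
ax=np.array([np.cos(np.radians(5.65)),-np.sin(np.radians(5.65)),0]);g=np.array([.4582,.2304,.13])
n=np.cross(ax,[0,0,1]) # vertical plane of tongs axis
p=o+d*((g-o)@n)/(d@n);print("pin",p,"along",(p-g)@ax)
for yo in (.033,):
    l=np.array([-ax[1],ax[0],0]);o,d=ray("scene",(279.2,189.2));q=o+d*((g+yo*l-o)@n)/(d@n);print("left tip",q,"along",(q-g)@ax)
phi=0
R=np.array([[ax[0],ax[1],0],[ax[1],-ax[0],0],[0,0,-1]]).T
s=ctrl.observe();print(s['tcp_pos'],R.T@(np.array([.4505,-.1015,.17])-s['tcp_pos'])*100)
E
```

```text
pin [0.363504   0.23976846 0.16020313] along -0.09515829270650326
left tip [0.59405458 0.25012074 0.13126556] along 0.13325304631389032
[0.4574452  0.23019077 0.15268002] [ 2.57439479 33.07631311 -1.73199845]
```

```bash
python3 -m jog '{"translation":[[0,0,-1],[0,0,-1],[0.1,1.5,0],[0.2,2.6,0],[0.23,2.9,0],[0.23,2.9,0],[0.23,2.9,0],[0.23,2.9,0],[0.23,2.9,0],[0.23,2.9,0],[0.23,2.9,0],[0.23,2.9,0],[0.23,2.9,0],[0.22,2.1,0],[0.1,0.8,0],[0,0,0],[0,0,0],[0,0,0],[0,0,0]],"yaw":[0,0,0,0,0,0,0,0,0,0,0,0,0,0,0,-2.8,-2.85,0,0]}'
python3 - <<'E'
from h import *
a=ctrl.read_camera("scene");b=ctrl.read_camera("top");cv2.imwrite("pics/ds.png",a[...,::-1]);cv2.imwrite("pics/dt.png",b[...,::-1])
cv2.imwrite("pics/d.png",cv2.resize(np.hstack([a[110:250,330:490],b[160:300,370:530]]),None,fx=2.5,fy=2.5,interpolation=cv2.INTER_CUBIC)[...,::-1])
E
```

```text
time_s: 7.85
tcp_pos: [0.4517, -0.1013, 0.1735]
tool_rot: [3.142, -0.004, 0.0]
contact_force: [-0.1, 0.1, 0.7]
gripper_width: 0.0506
```

View pics/d.png

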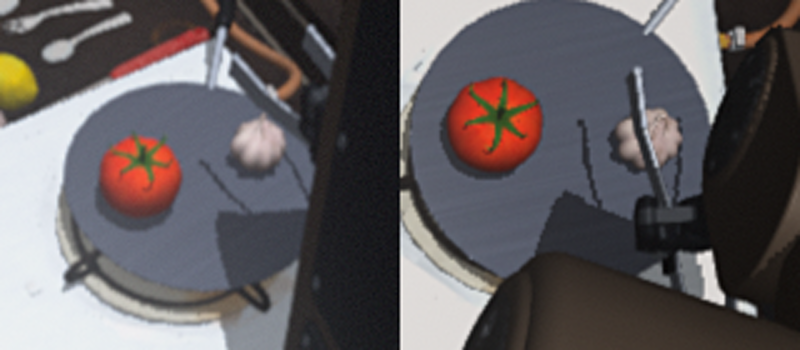

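The left jaw is visible in both views, with its tip at top (465,188) and scene (423,132). I'll zoom in to triangulate it and check the tongs' tilt.

```bash
python3 - <<'E'
import cv2,numpy as np
a=cv2.imread("pics/ds.png")[110:170,410:460];b=cv2.imread("pics/dt.png")[182:242,455:505]
cv2.imwrite("pics/e.png",cv2.resize(np.hstack([a,b]),None,fx=8,fy=8,interpolation=cv2.INTER_CUBIC))
E
```

```text
(no output)
```

View pics/e.png

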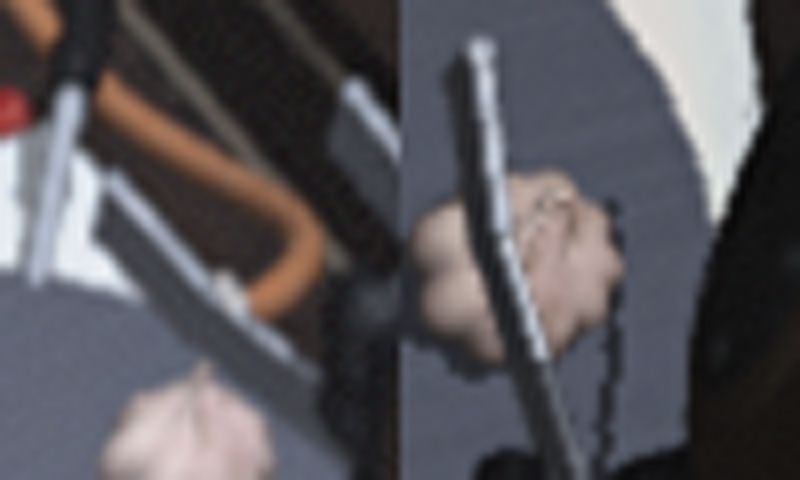

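```bash
python3 - <<'E'
from h import *
S=lambda u,v:(410+(u+.5)/8-.5,110+(v+.5)/8-.5)
T=lambda u,v:(455+(u-400+.5)/8-.5,182+(v+.5)/8-.5)
p,e=two(T(481,45),S(113,178));print("left tip top edge",p,e)
print("right tip",plane("scene",S(350,80),p[2]))
# lower corner of left jaw end in scene, at tip's vertical line
o,d=ray("scene",S(97,232));q=o+d*(p[0]-o[0])/d[0];print("low corner",q)
# epipolar: points along the jaw's top edge in top image, matched to the line in the scene
c=ctrl.get_calibration("scene");o,_=ray("scene",(0,0))
_,d1=ray("scene",S(113,178));_,d2=ray("scene",S(300,370));n=np.cross(d1,d2)
for uv in((481,45),(490,130),(498,210),(520,290),(545,355)):
    o2,d=ray("top",T(*uv));x=o2+d*((o-o2)@n)/(d@n);print(uv,x.round(4))
s=ctrl.observe();print(s['tcp_pos'],s['contact_force'],s['moment'])
E
```

```text
left tip top edge [ 0.570448   -0.06426526  0.17278232] 3.7592230162063455e-05
right tip [ 0.57300844 -0.13899357  0.17278232]
low corner [ 0.570448   -0.06379602  0.15304055]
(481, 45) [ 0.5704 -0.0642  0.1728]
(490, 130) [ 0.5506 -0.0638  0.1759]
(498, 210) [ 0.5321 -0.0633  0.179 ]
(520, 290) [ 0.5156 -0.0678  0.1752]
(545, 355) [ 0.5029 -0.074   0.1686]
[ 0.45167116 -0.10125369  0.17345207] [ 0.49852137  1.04556855 -0.36860445] [-0.02582657  0.00593938  0.00701145]
```

The tongs are level: the left tip's top edge is at 0.173 and its underside at 0.153. The midline is y ≈ -0.1016 and the jaw centre is x ≈ 0.550, which matches the bulb at (0.5504, -0.1015). I'll go straight down around it.

```bash
python3 -m jog '{"translation":[[0,0,0.5],[0,0,1],[0,0,1.2],[0,0,1.2],[0,0,1.2],[0,0,1.2],[0,0,1.2],[0,0,1],[0,0,0.8],[0,0,0.4],[0,0,0],[0,0,0]],"yaw":[0,0,0,0,0,0,0,0,0,0,0,0]}'
python3 - <<'E'
from h import *
a=ctrl.read_camera("scene");b=ctrl.read_camera("top")
cv2.imwrite("pics/f.png",cv2.resize(np.hstack([a[130:200,390:460],b[180:250,440:510]]),None,fx=5.6,fy=5.6,interpolation=cv2.INTER_CUBIC)[...,::-1])
E
```

```text
time_s: 8.95
tcp_pos: [0.4517, -0.1016, 0.0763]
tool_rot: [3.142, -0.002, -0.0]
contact_force: [0.6, -0.8, -0.9]
gripper_width: 0.0506
```

View pics/f.png

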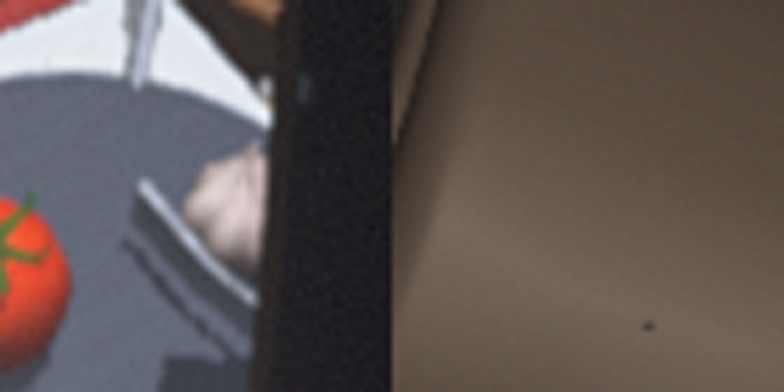

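The left jaw is beside the bulb, whose near edge is at crop (190,215), and the bulb is upright between the jaws. I'll close now.

```bash
python3 -m jog '{"translation":[[0,0,0],[0,0,0],[0,0,0],[0,0,0]],"yaw":[0,0,0,0]}' 0.48 30
python3 -m jog '{"translation":[[0,0,0],[0,0,0],[0,0,0],[0,0,0],[0,0,0],[0,0,0],[0,0,0],[0,0,0]],"yaw":[0,0,0,0,0,0,0,0]}' 0.65 30
```

```text
time_s: 9.38
tcp_pos: [0.4517, -0.1017, 0.0765]
tool_rot: [3.141, -0.002, 0.001]
contact_force: [0.7, 0.7, -1.0]
gripper_width: 0.0446
time_s: 10.05
tcp_pos: [0.4517, -0.1017, 0.0763]
tool_rot: [3.141, -0.002, 0.0]
contact_force: [1.3, -0.6, -0.8]
gripper_width: 0.0412
```

The fingers stopped at 41.2 mm, which matches the width for closed on the bulb. I'll lift.

```bash
python3 -m jog '{"translation":[[0,0,0],[0,0,-0.2],[0,0,-0.5],[0,0,-0.8],[0,0,-1],[0,0,-1],[0,0,-1],[0,0,-1],[0,0,-1],[0,0,-1],[0,0,-1],[0,0,-1],[0,0,-1],[0,0,-0.8],[0,0,-0.5],[0,0,-0.2],[0,0,0],[0,0,0],[0,0,0],[0,0,0]],"yaw":[0,0,0,0,0,0,0,0,0,0,0,0,0,0,0,0,0,0,0,0]}'
python3 - <<'E'
from h import *
a=ctrl.read_camera("scene");b=ctrl.read_camera("top")
cv2.imwrite("pics/gs.png",a[...,::-1]);cv2.imwrite("pics/gt.png",b[...,::-1])
cv2.imwrite("pics/g.png",cv2.resize(np.hstack([a[100:230,360:490],b[150:280,390:520]]),None,fx=3,fy=3,interpolation=cv2.INTER_CUBIC)[...,::-1])
E
```

```text
time_s: 11.72
tcp_pos: [0.4515, -0.1016, 0.1959]
tool_rot: [-3.141, 0.002, 0.001]
contact_force: [0.0, 0.5, -1.3]
gripper_width: 0.0411
```

View pics/g.png

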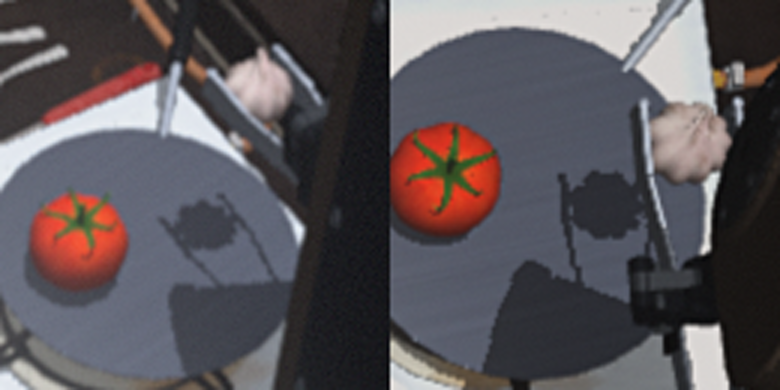

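The bulb is held between the jaws: its centre is at scene (447,128) and top (490,198), with its shadow on the griddle and the tomato still standing. I'll check the height and that it isn't slipping, then hand in.

```bash
python3 -m jog '{"translation":[[0,0,0],[0,0,0],[0,0,0],[0,0,0],[0,0,0],[0,0,0],[0,0,0],[0,0,0],[0,0,0],[0,0,0],[0,0,0],[0,0,0]],"yaw":[0,0,0,0,0,0,0,0,0,0,0,0]}'
python3 - <<'E'
from h import *
print(two((490,198.3),(446.7,128.3)))
S0=cv2.imread("pics/gs.png")[...,::-1].astype(int);S1=ctrl.read_camera("scene").astype(int)
print("changed px in bulb region",(abs(S0-S1).sum(2)[105:150,425:475]>60).sum())
T=ctrl.read_camera("top");print("tom",blob("top",T,(380,180,435,236),(0,140,80),(12,255,255))[0])
E
```

```text
time_s: 12.82
tcp_pos: [0.4516, -0.1016, 0.1963]
tool_rot: [3.142, -0.002, 0.0]
contact_force: [0.3, -0.1, -0.7]
gripper_width: 0.041
(array([ 0.54525001, -0.0995465 ,  0.19051553]), np.float64(0.001144290716644652))
changed px in bulb region 64
tom [406.36456808 213.19912152]
```

```bash
python3 - <<'E'
from h import *
S0=cv2.imread("pics/gs.png")[...,::-1];S1=ctrl.read_camera("scene");S2=ctrl.read_camera("scene")
r=lambda s:cv2.cvtColor(np.ascontiguousarray(s[105:150,425:475]),cv2.COLOR_RGB2GRAY).astype(np.float32)
print(cv2.phaseCorrelate(r(S0),r(S1)),cv2.phaseCorrelate(r(S1),r(S2)))
d=cv2.phaseCorrelate(r(S0),r(S1))[0]
if np.hypot(*d)<.5: ctrl.hand_in();print("handed in",ctrl.observe()['gripper_width'])
E
```

```text
((0.05862739284345153, 0.44958328343414067), 0.9793210932413737) ((-0.0043721204155176, 0.4643405036482058), 1.0148137588500976)
the job is handed in; nothing more can be done
the job is handed in; nothing more can be done
```

The job is handed in at about 13 s, with the arm still holding the bulb up in the tongs. I picked the tongs up by their grips, squeezed them to about 51 mm to carry them, and lowered the open jaws around the bulb on the griddle. I then closed them on it with a 30 N grip and lifted 12 cm.

**Last checks:**
- **Grip:** the fingers are steady at 41.0–41.2 mm, the width expected when the tongs are closed on the bulb.
- **Height:** the bulb's centre triangulates to z ≈ 0.19 m, against about 0.185 m expected from the lift. The 5 mm difference is about what reading the centre by eye would give, and both are well above the required 0.145 m.
- **Tomato:** it moved less than 0.3 px from its starting position in the top view.
- **Bystanders:** I did not re-measure them, but the hand's path stayed clear of them.
- **Slip:** one check was ambiguous. A comparison of pictures taken over a second apart gave a 0.45 px shift. Two back-to-back pictures gave the same shift, so I take it as an offset of the method, not movement. A simpler comparison showed 64 changed pixels around the bulb, which I did not look into further.

The hand-in reported no verdict, and the final gripper reading I asked for after it was refused because the job was already closed.

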